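# Put the lotion-making containers back in their fitted spill trays

## Robot

A 7-joint arm with a two-finger parallel gripper is mounted at the origin on the work surface. World frame = base frame: x ahead of the robot, y to its left, z up, the work surface at z = 0. Lengths are in m, angles in rad, forces in N, time in s.
With the tool pointing down it reaches from about 0.35 to 0.9 m from the base axis. Payload 8.1 kg.
Tool frame: the origin (TCP) lies on the centre line of the jaws, within the pads' length; the fingertips stand 19 mm ahead of it and the grasp point (between the pads) is the TCP; z points along the fingers, y is the direction in which the jaws open and shut (so a half turn about z gives the same grasp; the last joint's range is limited). The gripper opens to 92 mm and grips with 3 to 60 N. Pads are 19 mm wide; open, the fingers measure 130 mm over their backs; the gripper's body (75 mm by 190 mm) begins 47 mm behind the grasp point.
Start: joints at [-1.35, 0.434, 0.025, 1.573, -0.012, 1.134, -0.075], TCP at [0.199, 0.593, 0.246] pointing down, gripper open.
Joint ranges: [-2.62, 2.62], [-0.44, 2.09], [-1.27, 1.32], [0.08, 2.57], [-1.32, 4.46], [0.12, 2], [-2.74, 2.74]. Speed limits (rad/s): [2.22, 2.22, 3.01, 3.01, 3.14, 3.14, 3.14].

## Interface

Orientations are given as a rotation vector (axis times angle).
In Python, from cell import monitor, imaging, workorder, outline_of gives the robot as it stands.
- The arm moves only by the tool move_arm, never from a script. Its argument "series" is a list of rows, each a list of 6 numbers: the shift along the world's x, y, z in cm, then the turn, a rotation vector about the world's x, y, z in degrees. A call has 1 to 8 rows; each row shifts and turns the commanded pose from where the row before left it; what a row does not reach is not made up. A row lasts 1/10 s, in which the tool goes at most 50 mm and 8.59 degrees, less where a joint would pass 70% of its speed; a pose out of reach is approached as far as the arm can. A call with a gripper value outside its range is refused whole. "grip" is the opening, from 0 (shut) to 1 (fully open), set as the call begins (left out, the last holds). The fingers move at their own pace and stop on an object; "force" is the grip in N (left out, the last holds). Time passes only in rows, so rows that do not move let the fingers close. It gives the time, the measured TCP pose, the force and the opening at its end, in the units of the state.
- monitor.observe(): the state, without advancing time (a new reading comes with each control period).
- imaging.get_image(name): name is "scene" or "top" or "wrist"; returns a dict with "color" (400x640x3 uint8, red, green, blue), "fx", "fy", "cx", "cy" (pixels), "rvec" (rotation vector, rad) and "tvec" (3), from world to camera coordinates, as OpenCV has them; the wrist camera has in their place "mount" (4x4, takes a point from camera to tool coordinates, whose origin is the TCP and whose axes are the flange's). Camera axes: x right, y down, z forward; pixel columns grow to the right and rows downward; lengths in m; the calibration is good to about 2 mm. A picture is of the moment at which its call begins: read the wrist's pose just before it. There is no depth.
- workorder.sign_off(): hands the job in, once; it reports no verdict.
Trained networks look in the newest picture that a camera, given by its name, has taken for a name from the list of things; names that differ only in an ending like _2 or _b are one class to them, and where a whole thing is asked for, a point or a joint stands for the part that bears it (a point fixed in the world has none). Each returns a list of dicts, best first, with "p" (0 to 1); they miss things now and then, are a little off and sometimes report something else, mostly with a low value. They report only what shows in the picture. A call takes as long as a camera call. They do not tell look-alikes from the thing itself.
- outline_of(camera, thing): "mask" (400x640 bool, what is visible of it) and "rect" ([left, top, width, height] in pixels, round what is visible of it).
The state is a dict: "clock": time; "joints": joint angles; "dq": joint speeds; "joint_efforts": joint torques, N m; "position": TCP position; "ee_rot": TCP orientation; "force": force on the tool from outside, world axes, zero at the start; "ft_torque": the same for the moment, N m; "width": opening from 0.0 (shut) to 1.0 (fully open).
Only numpy, scipy, OpenCV 4.12 (cv2) and the standard library are available. Lean on these libraries where they do the work, as an engineer would, in place of code of your own. Each camera call takes 0.05 s, during which the arm holds its last target. There are 200 camera calls.

## Task

The batch is done: put the four containers (the jar, the square bottle, the vial and the oblong tin) back in the pale wooden rimmed spill trays, each in the one whose shape and size fits its base, lifted over the rim and standing flat on the tray's floor. Keep them upright, set them down rather than dropping them, and leave the glass beaker and the dropper bottle where they stand.

Things in the scene. Friction and masses are not known exactly. Their poses are not given: they have to be found in the camera images.
- jar: Squat round white plastic cream jar, standing: lid 58 mm across over a body 56 mm across, 52 mm high in all; the lid is the part from 34 to 52 mm up. About 120 g. Origin: centre of the underside; z up.
- bottle: Square amber glass bottle, standing: body 40 x 40 mm and 48 mm high with flat sides along its own x and y, then a short neck and a round black cap 26 mm across from 54 mm up to the top at 70 mm. About 130 g. Origin: centre of the underside; z up.
- vial: Small slim round vial, standing: white body 28 mm across and 46 mm high, black cap 27 mm across above it up to 66 mm. About 50 g. Origin: centre of the underside; z up.
- tin: Oblong aluminium tin, standing flat: 70 mm long along its own x, 44 mm wide along its own y, 44 mm high, flat sides. About 110 g. Origin: centre of the underside; z up.
- tray_big_round: The large round tray: 83 mm across outside, 75 mm inside the rim; it fits the jar. Pale wooden spill tray stuck to the worktop (cannot move). Floor 3 mm thick, rim all round 4 mm thick whose top is 10 mm above the worktop. Origin: centre of the underside, at worktop level; z up.
- tray_square: The square tray: 66 mm outside, 58 mm inside the rim, sides along its own x and y; it fits the square bottle. Pale wooden spill tray stuck to the worktop (cannot move). Floor 3 mm thick, rim all round 4 mm thick whose top is 10 mm above the worktop. Origin: centre of the underside, at worktop level; z up.
- tray_small_round: The small round tray: 54 mm across outside, 46 mm inside the rim; it fits the vial. Pale wooden spill tray stuck to the worktop (cannot move). Floor 3 mm thick, rim all round 4 mm thick whose top is 10 mm above the worktop. Origin: centre of the underside, at worktop level; z up.
- tray_oblong: The oblong tray: 96 mm long (x) by 70 mm wide (y) outside, 88 by 62 mm inside the rim; it fits the tin, long side along long side. Pale wooden spill tray stuck to the worktop (cannot move). Floor 3 mm thick, rim all round 4 mm thick whose top is 10 mm above the worktop. Origin: centre of the underside, at worktop level; z up.
- beaker: Open clear glass beaker, 80 mm across the rim, 95 mm high, empty, standing at the robot's left; a bystander. Origin: centre of the underside.
- dropper_bottle: Round amber dropper bottle, 38 mm across, 77 mm high with its black rubber bulb, standing at the robot's right; a bystander. Origin: centre of the underside.
Not all that is in view belongs to the job. Leave any purple or red look-alike of the vial alone.

How it is judged:
By the outcome, as a careful person would: the job done as asked, in the order asked, and still so for the second after the job is handed in, with the robot touching nothing.
It also fails if it takes over 128 s, if anything falls off the work surface, if the arm or the gripper's body presses on something with over 40 N, if the wrist force passes 120 N, or if a joint passes its speed limit or range.

## Working session

There is one attempt and no reset: what is moved stays moved. The work goes in short steps, Python scripts to look and compute and a tool call to move; the robot and the scene stay as the last step left them, time stands still between calls to the robot, and variables do not carry over. Pictures are saved under pics/ and viewed, about 12 in all and at most 16, crops included, and the job is handed in when it is done.

Besides the shell and the picture viewer there is one more tool, called after "Call:" by a JSON object that holds its "method" and its "body", one argument or row to a line. move_arm: Moves the arm, as the interface text tells. Its arguments: {"type":"object","properties":{"series":{"type":"array"},"grip":{"type":"number"},"force":{"type":"number"}},"required":["series"]}

```bash
mkdir -p pics; ls; cat > h.py <<'E'
import numpy as np, cv2
from cell import monitor, imaging, workorder, outline_of
from scipy.spatial.transform import Rotation as R
def cam(n):
    s=monitor.observe(); im=imaging.get_image(n)
    K=np.array([[im['fx'],0,im['cx']],[0,im['fy'],im['cy']],[0,0,1]])
    if 'mount' in im:
        T=np.eye(4);T[:3,:3]=R.from_rotvec(s['ee_rot']).as_matrix();T[:3,3]=s['position']
        T=T@np.array(im['mount']); Rc=T[:3,:3]; o=T[:3,3]
    else:
        Rw=R.from_rotvec(im['rvec']).as_matrix(); Rc=Rw.T; o=-Rw.T@np.array(im['tvec'])
    return im['color'],K,Rc,o
def back(px,K,Rc,o,z):
    px=np.atleast_2d(px).astype(float); d=np.c_[(px-K[:2,2])/[K[0,0],K[1,1]],np.ones(len(px))]@Rc.T
    return (o+d*((z-o[2])/d[:,2])[:,None])[:,:2]
def save(c,f): cv2.imwrite('pics/'+f,c[:,:,::-1])
E
python3 - <<'E'
from h import *
s=monitor.observe(); print(s)
for n in('top','scene'):
    c,K,Rc,o=cam(n); save(c,n+'0.png'); print(n,o.round(3),K[0,0])
    if n=='top':
      H={'jar':.052,'bottle':.07,'vial':.066,'tin':.044,'tray_big_round':.01,'tray_square':.01,'tray_small_round':.01,'tray_oblong':.01,'beaker':.095,'dropper_bottle':.077}
      for t,z in H.items():
        for r in outline_of(n,t)[:4]:
            m=r['mask'].astype(np.uint8); ct=max(cv2.findContours(m,0,1)[0],key=len)[:,0]
            w=back(ct,K,Rc,o,z); q=cv2.minAreaRect((w*1000).astype(np.float32))
            print(t,round(r['p'],2),r['rect'],np.round(q[0],0),np.round(q[1],0),round(q[2],1))
E
```

```text
pics
{'clock': 0.0, 'joints': array([-1.34959995,  0.4352046 ,  0.0249884 ,  1.57408977, -0.0116403 ,
        1.13401139, -0.07509471]), 'dq': array([ 1.34301644e-03,  2.23765268e-05,  7.70927241e-04,  1.43960439e-03,
        2.64774754e-04, -7.14830888e-04,  1.06160247e-03]), 'joint_efforts': array([ 5.55542488e-05, -6.67851877e+01,  9.84715931e-01, -3.14457715e+01,
       -6.06037932e-02,  4.29765531e-02,  1.59887340e-04]), 'position': array([0.19874924, 0.59204675, 0.24495938]), 'ee_rot': array([-5.06524248e-01, -3.10034549e+00,  2.45243719e-03]), 'force': array([-0.03425454,  0.6271078 , -0.06554614]), 'ft_torque': array([-0.00256243,  0.00427211,  0.01190729]), 'width': 1.003953965185521}
top [ 3.070e-01 -1.000e-03  1.031e+00] 388.2399741265533
jar 0.62 [152.8, 165.1, 27.4, 28.0] [512. 383.] [73. 53.] 57.8
bottle 0.82 [457.2, 178.2, 26.2, 20.7] [ 500. -391.] [40. 59.] 27.0
vial 0.63 [401.7, 243.1, 17.5, 12.9] [ 345. -236.] [29. 40.] 0.7
vial 0.55 [394.4, 217.2, 11.7, 12.0] [ 408. -213.] [25. 38.] 26.8
vial 0.48 [382.5, 188.6, 11.7, 17.5] [ 474. -185.] [28. 40.] 45.0
tin 0.9 [301.9, 188.6, 27.7, 32.5] [462.   0.] [46. 73.] 58.9
tin 0.69 [391.3, 215.8, 15.2, 16.0] [ 410. -217.] [26. 41.] 26.8
tray_big_round 0.65 [220.5, 125.4, 30.9, 33.9] [629. 224.] [83. 79.] 3.4
tray_square 0.86 [210.4, 199.6, 32.4, 33.0] [425. 234.] [68. 67.] 28.8
tray_small_round 0.58 [304.7, 129.8, 22.3, 14.8] [654.   3.] [52. 52.] 0.9
tray_small_round 0.57 [455.2, 180.1, 27.3, 17.4] [ 512. -414.] [42. 63.] 30.9
tray_oblong 0.96 [368.2, 128.2, 37.6, 38.2] [ 626. -195.] [97. 73.] 35.2
beaker 0.58 [107.0, 234.2, 49.6, 32.3] [332. 439.] [ 73. 109.] 0.7
dropper_bottle 0.64 [481.4, 249.4, 19.0, 21.9] [ 321. -421.] [36. 50.] 0.7
scene [ 0.947 -0.537  1.038] 387.9722770757786
```

```bash
python3 - <<'E'
import cv2
a=cv2.imread('pics/top0.png')[100:300,90:510]
cv2.imwrite('pics/a.png',cv2.resize(a,(798,380),interpolation=3))
E
```

```text
(no output)
```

View pics/a.png

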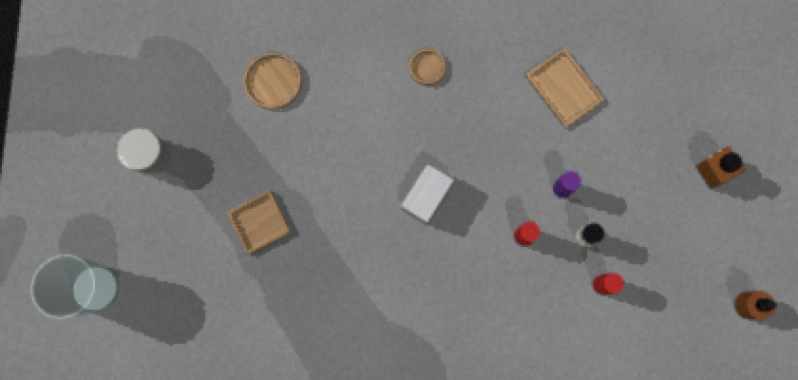

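View pics/scene0.png

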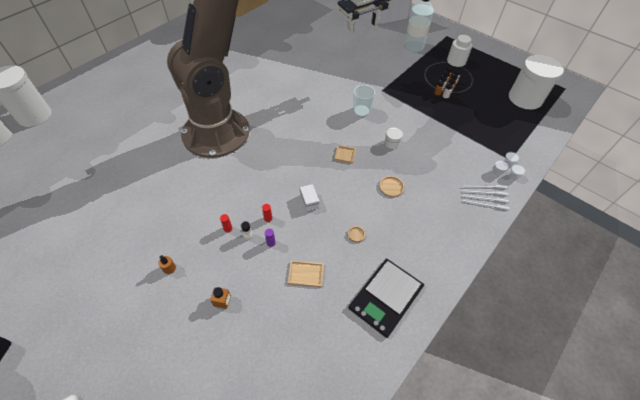

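The top view (798 px crop) shows the jar at (139,149), the tin at (427,193), the bottle at (722,167) and the real vial with its black cap at (592,234). Red and purple look-alikes stand close around the vial. The trays are clear. Next I'll compute positions from the tops.

```bash
python3 - <<'E'
from h import *
c,K,Rc,o=cam('top')
f=lambda x,y,z:back([90+x/1.9,100+y/1.9],K,Rc,o,z)[0].round(3)
for n,a in dict(jar=(139,149,.052),tin=(434,187,.044),bottlecap=(731,162,.07),vial=(592.5,233,.066),purple=(570,180,.066),redA=(529,231,.066),redB=(615,283,.066),big=(273,81,.01),small=(428,67,.01),sq=(260,222.5,.01),obl=(565.5,88,.01),beaker=(63,286,.095)).items(): print(n,f(*a))
E
```

```text
jar [0.517 0.39 ]
tin [ 0.472 -0.009]
bottlecap [ 0.507 -0.405]
vial [ 0.41  -0.218]
purple [ 0.48 -0.19]
redA [ 0.411 -0.135]
redB [ 0.345 -0.246]
big [0.629 0.224]
small [0.653 0.001]
sq [0.424 0.231]
obl [ 0.625 -0.197]
beaker [0.332 0.452]
```

Call:
{"method": "move_arm", "body": {
  "series": [
    [4, -3, 0, 0, 0, 0],
    [5, -3, 0, 0, 0, 0],
    [5, -3, 0, 0, 0, 0],
    [5, -3, 0, 0, 0, 0],
    [4, -3, 0, 0, 0, 0],
    [3, -3, 0, 0, 0, 0],
    [3, -2, 0, 0, 0, 0],
    [2, -1, 0, 0, 0, 0]
  ],
  "grip": 1
}}

```text
clock: 1.45
position: [0.4904, 0.3921, 0.246]
ee_rot: [0.512, 3.098, -0.001]
force: [0.6, 0.5, -0.3]
width: 1.0
```

```bash
python3 - <<'E'
from h import *
s=monitor.observe();print(s['position'],s['ee_rot'],s['clock'])
c,K,Rc,o=cam('wrist'); save(c,'w1.png'); print(o,Rc.round(2),K)
for r in outline_of('wrist','jar'): print(r['p'],r['rect'])
E
```

```text
[0.49039725 0.39213062 0.2460097 ] [ 5.12461148e-01  3.09809442e+00 -1.06524481e-03] 1.45
[0.41068408 0.41866372 0.38452371] [[ 0.32  0.9   0.29]
 [ 0.95 -0.31 -0.1 ]
 [ 0.    0.31 -0.95]] [[304.64993638   0.         315.42794785]
 [  0.         304.64993638 202.31837386]
 [  0.           0.           1.        ]]
0.85 [300.0, 171.5, 49.6, 55.8]
```

View pics/w1.png

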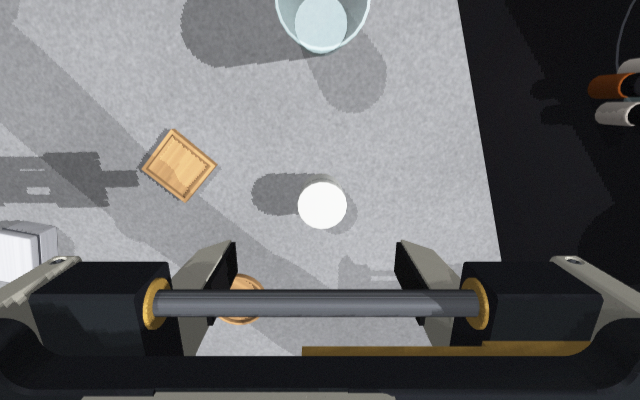

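The wrist view shows the jar's lid at (322,205), the square tray at (180,165) and the edge of the big round tray at (240,298).

```bash
cat >> h.py <<'E'
def loc(n,things,f=None):
    s=monitor.observe(); c,K,Rc,o=cam(n)
    print('t',round(s['clock'],2),'pos',np.round(s['position']*100,2),'jaw dir',jaw(s))
    if f: save(c,f)
    for t,z in things:
        for r in outline_of(n,t)[:3]:
            m=r['mask'].astype(np.uint8); ct=max(cv2.findContours(m,0,1)[0],key=len)[:,0]
            w=(back(ct,K,Rc,o,z)*100).astype(np.float32); q=cv2.minAreaRect(w); e=cv2.minEnclosingCircle(w)
            print(t,z,round(r['p'],2),np.round(r['rect']),'rect',np.round(q[0],2),np.round(q[1],2),round(q[2],1),'circ',np.round(e[0],2),round(e[1],2))
    return c,K,Rc,o
def jaw(s):
    y=R.from_rotvec(s['ee_rot']).as_matrix()[:,1]; return round(np.degrees(np.arctan2(y[1],y[0])),1)
E
python3 - <<'E'
from h import *
c,K,Rc,o=loc('wrist',[('jar',.052),('tray_square',.01),('tray_big_round',.01)])
print(back([322,205],K,Rc,o,.052))
E
```

```text
t 1.55 pos [49.13 39.2  24.58] jaw dir 71.1
jar 0.052 0.76 [297. 172.  50.  56.] rect [51.63 39.12] [5.71 6.42] 54.8 circ [51.48 38.93] 3.31
tray_square 0.01 0.97 [139. 127.  79.  75.] rect [42.73 23.39] [6.82 7.16] 29.4 circ [42.71 23.38] 4.68
tray_big_round 0.01 0.75 [221. 272.  42.  52.] rect [60.6  24.82] [4.44 2.44] 71.1 circ [61.34 24.55] 2.24
tray_big_round 0.01 0.23 [  1. 222.  60.  60.] rect [45.91 -2.13] [ 6.44 12.56] 8.6 circ [46.95 -1.99] 6.41
[[0.52034495 0.38937464]]
```

Call:
{"method": "move_arm", "body": {
  "series": [
    [2.6, -0.2, -1, 0, 0, 0],
    [0, 0, -4, 0, 0, 0],
    [0, 0, -4, 0, 0, 0],
    [0, 0, -4, 0, 0, 0],
    [0, 0, -4, 0, 0, 0],
    [0, 0, -2.4, 0, 0, 0],
    [0, 0, -1, 0, 0, 0],
    [0, 0, 0, 0, 0, 0]
  ]
}}

```text
clock: 2.55
position: [0.5121, 0.3938, 0.0407]
ee_rot: [-0.504, -3.099, 0.002]
force: [-0.1, -0.1, 0.9]
width: 1.0
```

Call:
{"method": "move_arm", "body": {
  "series": [
    [0, 0, 0, 0, 0, 0],
    [0, 0, 0, 0, 0, 0],
    [0, 0, 0, 0, 0, 0],
    [0, 0, 0, 0, 0, 0],
    [0, 0, 0, 0, 0, 0],
    [0, 0, 0, 0, 0, 0]
  ],
  "grip": 0,
  "force": 15
}}

```text
clock: 3.15
position: [0.5137, 0.3933, 0.0423]
ee_rot: [0.507, 3.1, 0.001]
force: [-0.4, -0.7, 4.9]
width: 0.622
```

Call:
{"method": "move_arm", "body": {
  "series": [
    [0, 0, 1, 0, 0, 0],
    [0, 0, 2, 0, 0, 0],
    [0, 0, 2, 0, 0, 0],
    [0, 0, 2, 0, 0, 0],
    [0, 0, 2, 0, 0, 0],
    [0, 0, 0, 0, 0, 0]
  ]
}}

```text
clock: 3.75
position: [0.5149, 0.3945, 0.1351]
ee_rot: [0.506, 3.097, 0.006]
force: [0.2, 0.0, -0.3]
width: 0.618
```

Call:
{"method": "move_arm", "body": {
  "series": [
    [2, -3, 0, 0, 0, 0],
    [2, -3, 0, 0, 0, 0],
    [2, -3, 0, 0, 0, 0],
    [2, -3, 0, 0, 0, 0],
    [2, -3, 0, 0, 0, 0],
    [1.3, -2, 0, 0, 0, 0],
    [0, 0, 0, 0, 0, 0],
    [0, 0, 0, 0, 0, 0]
  ]
}}

```text
clock: 4.55
position: [0.6263, 0.2227, 0.131]
ee_rot: [-0.509, -3.099, 0.001]
force: [-0.4, 0.4, -1.1]
width: 0.621
```

```bash
python3 - <<'E'
from h import *
c,K,Rc,o=loc('wrist',[('jar',.145),('tray_big_round',.01),('tray_small_round',.01)],'w2.png')
loc('top',[('jar',.145),('tray_big_round',.01)])
E
```

```text
t 4.55 pos [62.63 22.27 13.1 ] jaw dir 71.4
jar 0.145 0.7 [259. 209. 114. 134.] rect [60.71 22.86] [5.34 3.92] 71.3 circ [61.54 22.58] 2.84
tray_big_round 0.01 0.94 [274. 162.  90.  70.] rect [62.24 22.71] [8.06 6.06] 68.8 circ [63.12 22.32] 4.12
tray_small_round 0.01 0.9 [ 90. 266.  32.  24.] rect [63.4   0.22] [1.17 3.9 ] 17.9 circ [63.53  0.27] 1.96
t 4.75 pos [62.56 22.49 13.15] jaw dir 71.6
tray_big_round 0.01 0.61 [223. 137.  25.  24.] rect [60.86 22.33] [4.19 6.27] 5.5 circ [61.1  22.35] 3.21
```

View pics/w2.png

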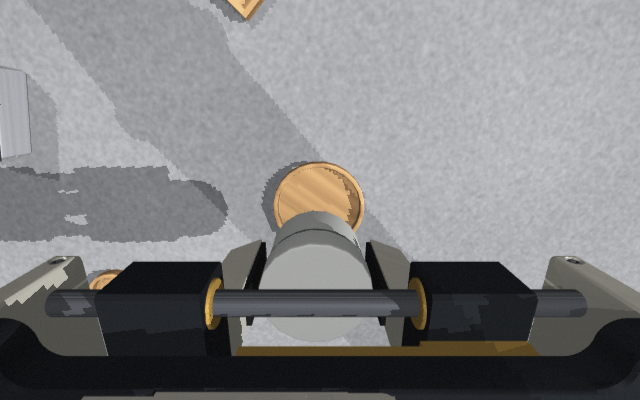

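```bash
python3 - <<'E'
from h import *
s=monitor.observe();print(s['position'])
c,K,Rc,o=cam('wrist')
print(back([[316,292],[316,243],[316,340],[262,292],[370,292]],K,Rc,o,s['position'][2]+.01))
E
```

```text
[0.62608037 0.22427703 0.13172843]
[[0.63025375 0.22253657]
 [0.60514572 0.23093446]
 [0.65784343 0.21330865]
 [0.62181018 0.1973883 ]
 [0.63870021 0.24769346]]
```

Call:
{"method": "move_arm", "body": {
  "series": [
    [0, 0, -3, 0, 0, 0],
    [0, 0, -3, 0, 0, 0],
    [0, 0, -1, 0, 0, 0],
    [0, 0, -0.7, 0, 0, 0],
    [0, 0, -0.4, 0, 0, 0],
    [0, 0, -0.2, 0, 0, 0],
    [0, 0, 0, 0, 0, 0],
    [0, 0, 0, 0, 0, 0]
  ]
}}

```text
clock: 5.75
position: [0.627, 0.2236, 0.0496]
ee_rot: [0.506, 3.099, 0.001]
force: [-0.5, -1.0, -1.5]
width: 0.622
```

Call:
{"method": "move_arm", "body": {
  "series": [
    [0, 0, -0.1, 0, 0, 0],
    [0, 0, -0.1, 0, 0, 0],
    [0, 0, -0.1, 0, 0, 0],
    [0, 0, 0, 0, 0, 0]
  ]
}}

```text
clock: 6.15
position: [0.6264, 0.2233, 0.0456]
ee_rot: [-0.507, -3.1, 0.0]
force: [-0.1, 0.2, -1.7]
width: 0.62
```

Call:
{"method": "move_arm", "body": {
  "series": [
    [0, 0, -0.1, 0, 0, 0],
    [0, 0, 0, 0, 0, 0]
  ]
}}

```text
clock: 6.35
position: [0.6265, 0.2233, 0.0453]
ee_rot: [0.507, 3.1, 0.0]
force: [-2.0, -1.4, 5.5]
width: 0.625
```

Call:
{"method": "move_arm", "body": {
  "series": [
    [0, 0, -0.1, 0, 0, 0],
    [0, 0, 0, 0, 0, 0]
  ]
}}

```text
clock: 6.55
position: [0.6265, 0.2234, 0.0453]
ee_rot: [0.507, 3.1, 0.001]
force: [-5.8, -1.7, 14.4]
width: 0.62
```

Call:
{"method": "move_arm", "body": {
  "series": [
    [0, 0, 0.1, 0, 0, 0],
    [0, 0, 0, 0, 0, 0],
    [0, 0, 0, 0, 0, 0],
    [0, 0, 0, 0, 0, 0],
    [0, 0, 3, 0, 0, 0],
    [0, 0, 4, 0, 0, 0],
    [0, 0, 5, 0, 0, 0],
    [-3, -3, 3, 0, 0, 0]
  ],
  "grip": 0.95
}}

```text
clock: 7.35
position: [0.6006, 0.1987, 0.1971]
ee_rot: [0.499, 3.096, 0.008]
force: [1.4, -0.1, 0.7]
width: 0.951
```

Call:
{"method": "move_arm", "body": {
  "series": [
    [-3, -4, 0, 0, 0, 0],
    [-3, -4, 0, 0, 0, -3],
    [-3, -4, 0, 0, 0, -3],
    [-3, -4, 0, 0, 0, -3],
    [-1, -4, 0, 0, 0, -3],
    [0, 0, 0, 0, 0, 0],
    [0, 0, 0, 0, 0, 0]
  ]
}}

```text
clock: 8.05
position: [0.4677, -0.0061, 0.1939]
ee_rot: [0.83, 3.029, 0.001]
force: [-0.2, 0.4, 0.2]
width: 0.95
```

```bash
python3 - <<'E'
from h import *
loc('wrist',[('tin',.044),('tray_oblong',.01)],'w3.png')
loc('top',[('jar',.055)])
E
```

```text
t 8.05 pos [46.77 -0.61 19.39] jaw dir 59.3
tin 0.044 0.73 [296. 147.  49.  74.] rect [46.3  -0.07] [4.54 7.5 ] 58.9 circ [46.36 -0.14] 4.15
tray_oblong 0.01 0.73 [214. 320.  82.  38.] rect [ 62.07 -18.89] [9.46 6.23] 35.6 circ [ 61.96 -18.98] 5.41
tray_oblong 0.01 0.29 [298. 148.  45.  74.] rect [47.13 -0.53] [4.8  8.29] 58.3 circ [47.15 -0.58] 4.54
t 8.2 pos [46.82 -0.42 19.36] jaw dir 59.6
jar 0.055 0.76 [222. 124.  24.  27.] rect [62.41 21.93] [7.12 5.68] 29.2 circ [62.37 22.04] 3.61
```

View pics/w3.png

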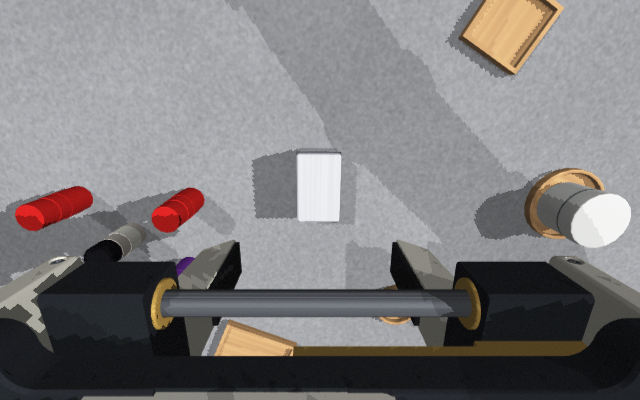

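Call:
{"method": "move_arm", "body": {
  "series": [
    [0, 0.1, -3, 0, 0, 0],
    [0, 0, -4, 0, 0, 0],
    [0, 0, -4, 0, 0, 0],
    [0, 0, -3, 0, 0, 0],
    [0, 0, -1.5, 0, 0, 0],
    [0, 0, -0.6, 0, 0, 0],
    [0, 0, 0, 0, 0, 0],
    [0, 0, 0, 0, 0, 0]
  ]
}}

```text
clock: 9.1
position: [0.4683, -0.0042, 0.0332]
ee_rot: [0.827, 3.03, 0.001]
force: [-0.1, 0.0, 0.0]
width: 0.948
```

Call:
{"method": "move_arm", "body": {
  "series": [
    [0, 0, 0, 0, 0, 0],
    [0, 0, 0, 0, 0, 0],
    [0, 0, 0, 0, 0, 0],
    [0, 0, 0, 0, 0, 0],
    [0, 0, 0, 0, 0, 0],
    [0, 0, 0, 0, 0, 0],
    [0, 0, 0, 0, 0, 0]
  ],
  "grip": 0,
  "force": 15
}}

```text
clock: 9.8
position: [0.4677, -0.0045, 0.0327]
ee_rot: [0.828, 3.03, 0.0]
force: [0.1, 0.7, 1.6]
width: 0.479
```

Call:
{"method": "move_arm", "body": {
  "series": [
    [0, 0, 1, 0, 0, 0],
    [0, 0, 2, 0, 0, 0],
    [0, 0, 3, 0, 0, 0],
    [0, 0, 3, 0, 0, 0],
    [0, 0, 2, 0, 0, 0],
    [0, 0, 0, 0, 0, 0]
  ]
}}

```text
clock: 10.4
position: [0.4691, -0.0045, 0.1455]
ee_rot: [0.827, 3.026, 0.003]
force: [0.9, -0.3, -1.3]
width: 0.48
```

```bash
python3 - <<'E'
from h import *
s=monitor.observe(); print(s['joints'].round(2),jaw(s),s['clock'])
E
```

```text
[-0.27  0.3   0.21  2.08 -0.09  0.76  1.03] 59.4 10.4
```

Call:
{"method": "move_arm", "body": {
  "series": [
    [2, -2, 0, 0, 0, -8],
    [2, -2, 0, 0, 0, -8],
    [2, -2, 0, 0, 0, -8],
    [2, -2, 0, 0, 0, -8],
    [2, -3, 0, 0, 0, -8],
    [2, -3, 0, 0, 0, -8],
    [2, -3, 0, 0, 0, -8],
    [1.6, -2, 0, 0, 0, -8]
  ]
}}

```text
clock: 11.2
position: [0.6237, -0.1971, 0.1418]
ee_rot: [2.316, 2.123, -0.003]
force: [-0.5, -0.3, -0.4]
width: 0.476
```

```bash
python3 - <<'E'
from h import *
s=monitor.observe(); print(s['joints'].round(2),jaw(s),s['position'])
loc('wrist',[('tray_oblong',.01)])
E
```

```text
[-0.1   0.61  0.51  1.64 -0.34  0.98  0.44] -5.0 [ 0.62365831 -0.19710998  0.14177698]
t 11.2 pos [ 62.37 -19.71  14.18] jaw dir -5.0
tray_oblong 0.01 0.93 [258. 136. 126.  78.] rect [ 62.88 -19.89] [9.65 7.43] 36.9 circ [ 62.83 -19.83] 5.84
```

Call:
{"method": "move_arm", "body": {
  "series": [
    [0.2, -0.1, 0, 0, 0, -8],
    [0.1, 0, 0, 0, 0, -8],
    [0, 0, 0, 0, 0, -8],
    [0, 0, 0, 0, 0, -8],
    [0, 0, 0, 0, 0, -8],
    [0, 0, 0, 0, 0, -8],
    [0, 0, 0, 0, 0, 0],
    [0, 0, 0, 0, 0, 0]
  ]
}}

```text
clock: 12.1
position: [0.6261, -0.1948, 0.1419]
ee_rot: [-2.972, -1.016, 0.002]
force: [-0.5, 0.4, -1.8]
width: 0.479
```

```bash
python3 - <<'E'
from h import *
c,K,Rc,o=loc('wrist',[('tray_oblong',.01),('tin',.153)],'w4.png')
E
```

```text
t 12.1 pos [ 62.61 -19.48  14.19] jaw dir -52.3
tray_oblong 0.01 0.78 [282. 146.  78.  53.] rect [ 64.94 -18.4 ] [4.71 7.05] 35.8 circ [ 64.93 -18.47] 4.11
tin 0.153 0.55 [267. 189.  97. 151.] rect [ 64.54 -18.08] [5.03 4.34] 37.4 circ [ 64.39 -18.21] 3.06
```

View pics/w4.png

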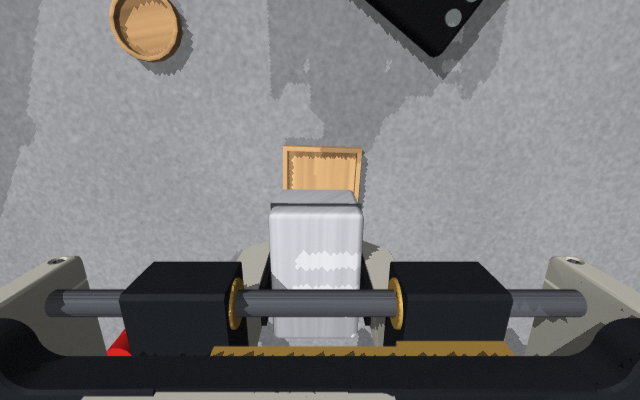

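```bash
python3 - <<'E'
from h import *
s=monitor.observe();print(s['position'],s['joints'].round(2),jaw(s))
c,K,Rc,o=cam('wrist')
p=back([[283,146],[361,149]],K,Rc,o,.01); print(p); d=p[1]-p[0]; L=np.linalg.norm(d); print(L,np.degrees(np.arctan2(*d[::-1]))); d/=L
n=np.array([d[1],-d[0]]); 
if n@(o[:2]-p[0])<0:n=-n
print('tray',p.mean(0)+n*.048)
zt=s['position'][2]+.011
q=back([[271,207],[361,207]],K,Rc,o,zt);d=q[1]-q[0];L=np.linalg.norm(d);print(L,np.degrees(np.arctan2(*d[::-1])));d/=L
n=np.array([d[1],-d[0]])
if n@(o[:2]-q[0])<0:n=-n
print('tin',q.mean(0)+n*.035)
E
```

```text
[ 0.62645074 -0.19534039  0.14251169] [-0.23  0.67  0.73  1.65 -0.51  1.02 -0.25] -52.4
[[ 0.64786002 -0.14370914]
 [ 0.68783918 -0.19999511]]
0.06903944420771377 -54.614340388891186
tray [ 0.70698269 -0.14405642]
0.03986092177868438 -52.41704306095488
tin [ 0.68716878 -0.15004946]
```

Call:
{"method": "move_arm", "body": {
  "series": [
    [0, -0.5, -2, 0, 0, -2],
    [0, 0, -3, 0, 0, 0],
    [0, 0, -3, 0, 0, 0],
    [0, 0, -1.2, 0, 0, 0],
    [0, 0, -0.7, 0, 0, 0],
    [0, 0, -0.3, 0, 0, 0],
    [0, 0, -0.2, 0, 0, 0],
    [0, 0, 0, 0, 0, 0]
  ]
}}

```text
clock: 13.1
position: [0.6272, -0.2007, 0.0395]
ee_rot: [2.992, 0.956, 0.002]
force: [-0.1, 0.7, -1.4]
width: 0.476
```

Call:
{"method": "move_arm", "body": {
  "series": [
    [0, 0, -0.1, 0, 0, 0],
    [0, 0, -0.1, 0, 0, 0],
    [0, 0, 0, 0, 0, 0]
  ]
}}

```text
clock: 13.4
position: [0.6268, -0.2005, 0.0368]
ee_rot: [2.992, 0.956, 0.001]
force: [-0.0, -0.0, -0.7]
width: 0.473
```

Call:
{"method": "move_arm", "body": {
  "series": [
    [0, 0, -0.1, 0, 0, 0],
    [0, 0, 0, 0, 0, 0]
  ]
}}

```text
clock: 13.6
position: [0.6268, -0.2005, 0.0368]
ee_rot: [-2.992, -0.956, -0.001]
force: [-3.2, 2.5, 10.1]
width: 0.476
```

Call:
{"method": "move_arm", "body": {
  "series": [
    [0, 0, 0.1, 0, 0, 0],
    [0, 0, 0, 0, 0, 0],
    [0, 0, 0, 0, 0, 0],
    [0, 0, 0, 0, 0, 0],
    [0, 0, 3, 0, 0, 0],
    [0, 0, 4, 0, 0, 0],
    [0, 0, 5, 0, 0, 0],
    [-2, -3, 4, 0, 0, 0]
  ],
  "grip": 0.95
}}

```text
clock: 14.4
position: [0.6113, -0.224, 0.1957]
ee_rot: [-2.988, -0.967, -0.004]
force: [1.3, -0.6, 1.1]
width: 0.948
```

Call:
{"method": "move_arm", "body": {
  "series": [
    [-2, -4, 0, 0, 0, -2],
    [-2, -4, 0, 0, 0, -2],
    [-2, -4, 0, 0, 0, -2],
    [-2, -4, 0, 0, 0, -1],
    [-2, -1.5, 0, 0, 0, 0],
    [0, 0, 0, 0, 0, 0],
    [0, 0, 0, 0, 0, 0]
  ]
}}

```text
clock: 15.1
position: [0.5077, -0.4036, 0.1937]
ee_rot: [-3.046, -0.77, -0.0]
force: [1.0, 0.1, -0.3]
width: 0.948
```

```bash
python3 - <<'E'
from h import *
loc('wrist',[('bottle',.048),('tin',.047)],'w5.png')
loc('top',[('tin',.047),('tray_oblong',.01)])
E
```

```text
t 15.1 pos [ 50.77 -40.36  19.37] jaw dir -61.6
bottle 0.048 0.87 [298. 168.  42.  50.] rect [ 51.32 -40.78] [5.04 4.05] 29.9 circ [ 51.31 -40.82] 2.86
bottle 0.048 0.25 [255. 319.  37.  39.] rect [ 33.57 -44.18] [5.52 3.87] 24.9 circ [ 33.68 -44.42] 3.09
tin 0.047 0.95 [152.   0.  60.  12.] rect [ 59.75 -23.19] [0.71 4.79] 28.3 circ [ 60.03 -23.04] 2.4
tin 0.047 0.4 [301. 166.  44.  52.] rect [ 51.29 -40.83] [4.99 4.09] 33.2 circ [ 51.3  -40.87] 2.91
t 15.25 pos [ 50.93 -40.2   19.35] jaw dir -61.4
tin 0.047 0.71 [375. 127.  29.  31.] rect [ 62.24 -19.17] [7.34 5.53] 35.1 circ [ 62.4  -19.53] 4.03
tray_oblong 0.01 0.71 [371. 137.  35.  23.] rect [ 62.44 -16.15] [6.14 2.26] 25.1 circ [ 62.68 -16.63] 3.09
```

View pics/w5.png

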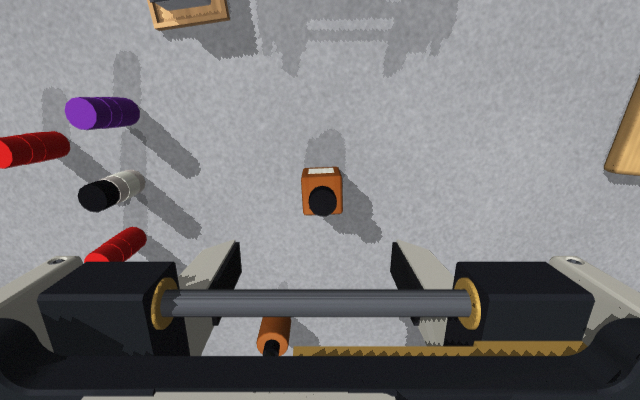

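```bash
python3 - <<'E'
from h import *
s=monitor.observe();print(s['position'],s['joints'].round(2))
c,K,Rc,o=cam('wrist')
print(back([322,201],K,Rc,o,.07),back([322,195.5],K,Rc,o,.048),back([[303,177],[341,177]],K,Rc,o,.048))
p=back([[303,177],[341,177]],K,Rc,o,.048);d=p[1]-p[0];print(np.degrees(np.arctan2(*d[::-1])),jaw(s))
E
```

```text
[ 0.50895487 -0.40238166  0.19357445] [ 0.09  0.62  0.8   1.62 -0.48  1.11 -0.06]
[[ 0.51256027 -0.40805413]] [[ 0.51150846 -0.40913055]] [[ 0.51899847 -0.38426372]
 [ 0.53633294 -0.41616102]]
-61.47830005329415 -61.4
```

Call:
{"method": "move_arm", "body": {
  "series": [
    [0.2, -0.4, -3, 0, 0, 0],
    [0, 0, -4, 0, 0, 0],
    [0, 0, -4, 0, 0, 0],
    [0, 0, -3, 0, 0, 0],
    [0, 0, -1.5, 0, 0, 0],
    [0, 0, -0.6, 0, 0, 0],
    [0, 0, 0, 0, 0, 0],
    [0, 0, 0, 0, 0, 0]
  ]
}}

```text
clock: 16.25
position: [0.5108, -0.4081, 0.0343]
ee_rot: [3.044, 0.771, 0.002]
force: [-0.2, -0.0, 0.5]
width: 0.951
```

Call:
{"method": "move_arm", "body": {
  "series": [
    [0, 0, 0, 0, 0, 0],
    [0, 0, 0, 0, 0, 0],
    [0, 0, 0, 0, 0, 0],
    [0, 0, 0, 0, 0, 0],
    [0, 0, 0, 0, 0, 0],
    [0, 0, 0, 0, 0, 0],
    [0, 0, 0, 0, 0, 0]
  ],
  "grip": 0,
  "force": 18
}}

```text
clock: 16.95
position: [0.5101, -0.4075, 0.0328]
ee_rot: [3.045, 0.772, 0.0]
force: [0.9, 0.0, -0.8]
width: 0.438
```

Call:
{"method": "move_arm", "body": {
  "series": [
    [0, 0, 1, 0, 0, 0],
    [0, 0, 2, 0, 0, 0],
    [0, 0, 3, 0, 0, 0],
    [0, 0, 4, 0, 0, 0],
    [0, 0, 3, 0, 0, 0],
    [0, 0, 1, 0, 0, 0],
    [0, 0, 0, 0, 0, 0]
  ]
}}

```text
clock: 17.65
position: [0.5105, -0.4079, 0.1744]
ee_rot: [3.043, 0.771, 0.003]
force: [-0.1, 0.5, -1.4]
width: 0.435
```

Call:
{"method": "move_arm", "body": {
  "series": [
    [-0.5, 3, 0, 0, 0, 0],
    [-0.5, 4, 0, 0, 0, 0],
    [-0.5, 4, 0, 0, 0, 0],
    [-0.5, 4, 0, 0, 0, 0],
    [-0.5, 4, 0, 0, 0, 0],
    [-0.5, 4, 0, 0, 0, 0],
    [-0.5, 4, 0, 0, 0, 0],
    [-0.5, 4, 0, 0, 0, 0]
  ]
}}

```text
clock: 18.45
position: [0.4686, -0.0954, 0.1713]
ee_rot: [-3.045, -0.772, 0.004]
force: [0.6, -0.2, -0.5]
width: 0.438
```

Call:
{"method": "move_arm", "body": {
  "series": [
    [-0.5, 4, 0, 0, 0, 0],
    [-0.5, 4, 0, 0, 0, 0],
    [-0.5, 4, 0, 0, 0, 0],
    [-0.5, 4, 0, 0, 0, 0],
    [-0.5, 4, 0, 0, 0, 0],
    [-0.5, 4, 0, 0, 0, 0],
    [-0.5, 4, 0, 0, 0, 0],
    [-0.5, 2, 0, 0, 0, 0]
  ]
}}

```text
clock: 19.25
position: [0.4283, 0.2061, 0.1713]
ee_rot: [3.043, 0.778, -0.003]
force: [0.1, -0.0, -1.5]
width: 0.438
```

Call:
{"method": "move_arm", "body": {
  "series": [
    [0, 0, 0, 0, 0, 0],
    [0, 0, 0, 0, 0, 0]
  ]
}}

```text
clock: 19.45
position: [0.4292, 0.2023, 0.1717]
ee_rot: [3.043, 0.773, -0.003]
force: [0.1, 0.5, -0.8]
width: 0.438
```

```bash
python3 - <<'E'
from h import *
loc('wrist',[('tray_square',.01),('bottle',.2)],'w6.png')
print(monitor.observe()['joints'].round(2))
E
```

```text
t 19.45 pos [42.92 20.23 17.17] jaw dir -61.5
tray_square 0.01 0.9 [254. 142.  67.  69.] rect [42.8  23.22] [6.61 6.51] 28.5 circ [42.78 23.24] 4.51
bottle 0.2 0.55 [271. 220.  86. 126.] rect [45.24 21.41] [3.02 3.51] 28.5 circ [45.   21.28] 2.09
[-1.25  0.37  0.91  2.07 -0.38  0.88 -1.2 ]
```

View pics/w6.png

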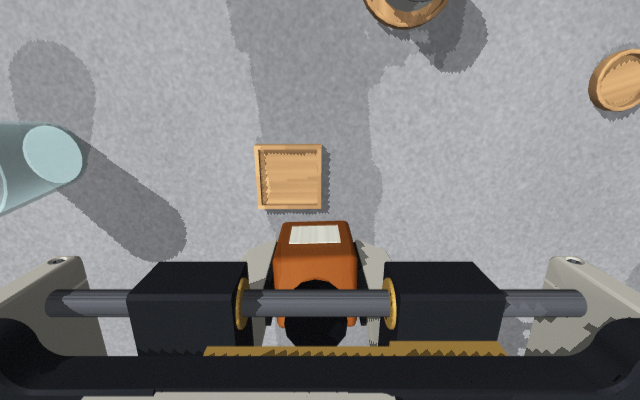

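Call:
{"method": "move_arm", "body": {
  "series": [
    [-0.2, 3, 0, 0, 0, 0],
    [0, 0, -3, 0, 0, 0],
    [0, 0, -4, 0, 0, 0],
    [0, 0, -3, 0, 0, 0],
    [0, 0, -1.6, 0, 0, 0],
    [0, 0, -1, 0, 0, 0],
    [0, 0, -0.5, 0, 0, 0],
    [0, 0, 0, 0, 0, 0]
  ]
}}

```text
clock: 20.4
position: [0.4284, 0.2322, 0.0418]
ee_rot: [3.046, 0.77, 0.0]
force: [0.6, -0.5, -1.9]
width: 0.434
```

Call:
{"method": "move_arm", "body": {
  "series": [
    [0, 0, -0.1, 0, 0, 0],
    [0, 0, -0.1, 0, 0, 0],
    [0, 0, -0.1, 0, 0, 0],
    [0, 0, 0, 0, 0, 0]
  ]
}}

```text
clock: 20.8
position: [0.4281, 0.2329, 0.039]
ee_rot: [-3.045, -0.772, -0.001]
force: [0.1, -0.5, -1.3]
width: 0.438
```

Call:
{"method": "move_arm", "body": {
  "series": [
    [0, 0, -0.1, 0, 0, 0],
    [0, 0, 0, 0, 0, 0]
  ]
}}

```text
clock: 21.0
position: [0.428, 0.2327, 0.0377]
ee_rot: [3.045, 0.772, 0.0]
force: [-0.6, -1.0, -1.3]
width: 0.437
```

Call:
{"method": "move_arm", "body": {
  "series": [
    [0, 0, -0.1, 0, 0, 0],
    [0, 0, -0.05, 0, 0, 0],
    [0, 0, 0, 0, 0, 0]
  ]
}}

```text
clock: 21.3
position: [0.4281, 0.2327, 0.0366]
ee_rot: [-3.045, -0.771, -0.0]
force: [-1.7, -0.1, 7.8]
width: 0.436
```

Call:
{"method": "move_arm", "body": {
  "series": [
    [0, 0, -0.1, 0, 0, 0],
    [0, 0, 0, 0, 0, 0]
  ]
}}

```text
clock: 21.5
position: [0.4283, 0.2328, 0.0362]
ee_rot: [-3.044, -0.771, -0.001]
force: [-4.1, -1.6, 19.2]
width: 0.437
```

Call:
{"method": "move_arm", "body": {
  "series": [
    [0, 0, 0.1, 0, 0, 0],
    [0, 0, 0, 0, 0, 0],
    [0, 0, 0, 0, 0, 0],
    [0, 0, 0, 0, 0, 0],
    [0, 0, 3, 0, 0, 0],
    [0, 0, 4, 0, 0, 0],
    [0, 0, 5, 0, 0, 0],
    [0, 0, 4, 0, 0, 0]
  ],
  "grip": 0.7
}}

```text
clock: 22.3
position: [0.4283, 0.2321, 0.1982]
ee_rot: [3.045, 0.77, 0.0]
force: [0.7, 1.3, -0.2]
width: 0.702
```

Call:
{"method": "move_arm", "body": {
  "series": [
    [0, -3, 1, 0, 0, 3],
    [0, -5, 0, 0, 0, 3],
    [0, -5, 0, 0, 0, 3],
    [0, -5, 0, 0, 0, 3],
    [0, -5, 0, 0, 0, 3],
    [0, -5, 0, 0, 0, 3],
    [0, -5, 0, 0, 0, 3],
    [-1, -5, 0, 0, 0, 3]
  ]
}}

```text
clock: 23.1
position: [0.4187, -0.1484, 0.2065]
ee_rot: [2.815, 1.392, 0.001]
force: [0.8, -0.3, -0.1]
width: 0.701
```

Call:
{"method": "move_arm", "body": {
  "series": [
    [-1, -4, 0, 0, 0, 2],
    [0, -3, 0, 0, 0, 0],
    [0, 0, 0, 0, 0, 0],
    [0, 0, 0, 0, 0, 0]
  ]
}}

```text
clock: 23.5
position: [0.4079, -0.2168, 0.2061]
ee_rot: [-2.795, -1.434, 0.001]
force: [1.3, 0.5, 0.1]
width: 0.702
```

```bash
python3 - <<'E'
from h import *
loc('wrist',[('vial',.066)],'w7.png')
print(monitor.observe()['joints'].round(2))
loc('top',[('bottle',.05),('jar',.055),('tin',.047)],'t7.png')
E
```

```text
t 23.5 pos [ 40.79 -21.68  20.61] jaw dir -35.7
vial 0.066 0.81 [273. 217.  30.  46.] rect [ 35.68 -23.76] [5.18 2.54] 44.2 circ [ 35.77 -23.86] 2.59
vial 0.066 0.73 [343. 115.  37.  30.] rect [ 48.02 -19.05] [2.52 3.3 ] 16.9 circ [ 48.   -19.05] 1.65
vial 0.066 0.73 [252. 106.  40.  33.] rect [ 41.64 -13.89] [2.6  3.26] 75.4 circ [ 41.63 -13.91] 1.63
[-0.39  0.28  0.95  2.06 -0.29  0.94  0.1 ]
t 23.6 pos [ 40.83 -21.52  20.6 ] jaw dir -35.5
bottle 0.05 0.55 [211. 207.  28.  15.] rect [42.22 22.99] [4.85 4.55] 28.9 circ [42.22 22.94] 2.91
jar 0.055 0.96 [222. 124.  22.  27.] rect [62.57 21.88] [6.8  5.38] 45.9 circ [62.39 22.07] 3.5
tin 0.047 0.63 [378. 125.  27.  36.] rect [ 62.25 -19.19] [7.35 5.51] 34.7 circ [ 62.14 -19.16] 4.03
```

View pics/w7.png

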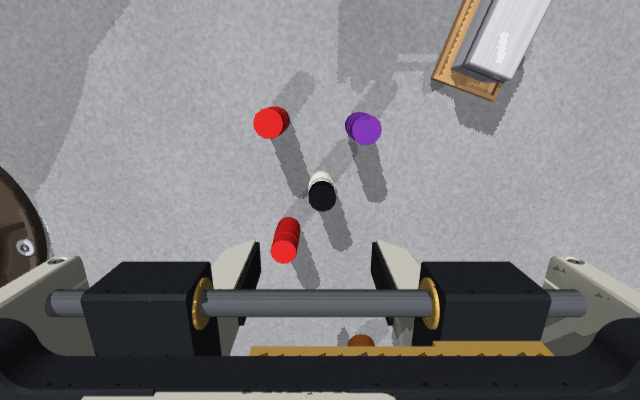

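```bash
python3 - <<'E'
from h import *
print(monitor.observe()['position'])
c,K,Rc,o=cam('wrist')
hsv=c[170:220,300:345].max(2)<60
print(np.argwhere(hsv).min(0)+[170,300],np.argwhere(hsv).max(0)+[170,300])
print(back([[322,197],[284,249],[270,123],[366,129]],K,Rc,o,.066))
E
```

```text
[ 0.40858299 -0.21524077  0.20617111]
[183 309] [212 336]
[[ 0.41360318 -0.22030675]
 [ 0.35057359 -0.24304762]
 [ 0.41549922 -0.13734497]
 [ 0.48207517 -0.19116168]]
```

Call:
{"method": "move_arm", "body": {
  "series": [
    [0.4, -0.4, -3, 0, 0, 0],
    [0, 0, -4, 0, 0, 0],
    [0, 0, -4, 0, 0, 0],
    [0, 0, -3, 0, 0, 0],
    [0, 0, -2, 0, 0, 0],
    [0, 0, -1, 0, 0, 0],
    [0, 0, 0, 0, 0, 0],
    [0, 0, 0, 0, 0, 0]
  ]
}}

```text
clock: 24.65
position: [0.4127, -0.2206, 0.0369]
ee_rot: [2.793, 1.437, 0.001]
force: [0.7, 0.9, -0.1]
width: 0.698
```

Call:
{"method": "move_arm", "body": {
  "series": [
    [0, 0, 0, 0, 0, 0],
    [0, 0, 0, 0, 0, 0],
    [0, 0, 0, 0, 0, 0],
    [0, 0, 0, 0, 0, 0],
    [0, 0, 0, 0, 0, 0],
    [0, 0, 0, 0, 0, 0],
    [0, 0, 0, 0, 0, 0]
  ],
  "grip": 0,
  "force": 12
}}

```text
clock: 25.35
position: [0.4124, -0.2204, 0.0364]
ee_rot: [2.794, 1.437, 0.0]
force: [0.7, 0.9, 2.7]
width: 0.304
```

Call:
{"method": "move_arm", "body": {
  "series": [
    [0, 0, 1, 0, 0, 0],
    [0, 0, 2, 0, 0, 0],
    [0, 0, 3, 0, 0, 0],
    [0, 0, 4, 0, 0, 0],
    [0, 0, 3, 0, 0, 0],
    [0, 0, 1, 0, 0, 0],
    [0, 0, 0, 0, 0, 0]
  ]
}}

```text
clock: 26.05
position: [0.4129, -0.2205, 0.1774]
ee_rot: [2.792, 1.437, 0.004]
force: [-1.6, 0.3, -0.7]
width: 0.303
```

Call:
{"method": "move_arm", "body": {
  "series": [
    [3, 2.5, 0, 0, 0, 0],
    [3, 2.5, 0, 0, 0, 0],
    [3, 2.5, 0, 0, 0, 0],
    [3, 2.5, 0, 0, 0, 0],
    [3, 2.5, 0, 0, 0, 0],
    [3, 3, 0, 0, 0, 0],
    [2, 2.5, 0, 0, 0, 0],
    [1.5, 1.4, 0, 0, 0, 0]
  ]
}}

```text
clock: 26.85
position: [0.6277, -0.0231, 0.1735]
ee_rot: [-2.789, -1.44, 0.004]
force: [-0.4, -0.6, -0.5]
width: 0.301
```

Call:
{"method": "move_arm", "body": {
  "series": [
    [0, 0, 0, 0, 0, 0],
    [0, 0, 0, 0, 0, 0]
  ]
}}

```text
clock: 27.05
position: [0.6263, -0.0266, 0.1743]
ee_rot: [-2.793, -1.437, 0.005]
force: [-0.5, -0.3, -0.6]
width: 0.301
```

```bash
python3 - <<'E'
from h import *
loc('wrist',[('tray_small_round',.01),('vial',.207)],'w8.png')
print(monitor.observe()['joints'].round(2))
E
```

```text
t 27.05 pos [62.63 -2.66 17.43] jaw dir -35.6
vial 0.207 0.79 [286. 228.  55. 110.] rect [64.24 -0.53] [2.66 2.25] 54.5 circ [64.12 -0.71] 1.55
[-0.57  0.61  0.83  1.7  -0.51  1.06 -0.2 ]
```

View pics/w8.png

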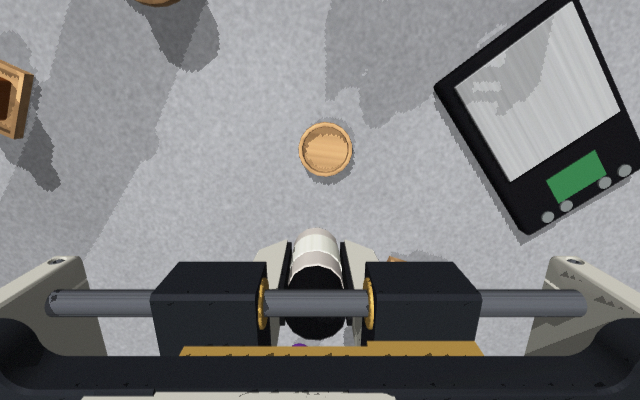

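```bash
python3 - <<'E'
from h import *
s=monitor.observe();print(s['position'])
c,K,Rc,o=cam('wrist')
print(back([325.5,149.5],K,Rc,o,.01),back([[315,303]],K,Rc,o,s['position'][2]+.03))
E
```

```text
[ 0.62623802 -0.02774547  0.1757154 ]
[[ 0.65834531 -0.00134286]] [[ 0.6293416  -0.02459719]]
```

Call:
{"method": "move_arm", "body": {
  "series": [
    [2.8, 2.6, 0, 0, 0, 0],
    [0, 0, -3, 0, 0, 0],
    [0, 0, -4, 0, 0, 0],
    [0, 0, -3, 0, 0, 0],
    [0, 0, -1.6, 0, 0, 0],
    [0, 0, -1, 0, 0, 0],
    [0, 0, -0.4, 0, 0, 0],
    [0, 0, 0, 0, 0, 0]
  ]
}}

```text
clock: 28.05
position: [0.6557, -0.0007, 0.0469]
ee_rot: [2.793, 1.437, 0.001]
force: [0.5, 0.2, -0.3]
width: 0.303
```

Call:
{"method": "move_arm", "body": {
  "series": [
    [0, 0, -0.1, 0, 0, 0],
    [0, 0, -0.1, 0, 0, 0],
    [0, 0, -0.1, 0, 0, 0],
    [0, 0, 0, 0, 0, 0]
  ]
}}

```text
clock: 28.45
position: [0.6553, -0.0003, 0.0434]
ee_rot: [2.794, 1.437, 0.0]
force: [0.7, 0.2, -0.6]
width: 0.301
```

Call:
{"method": "move_arm", "body": {
  "series": [
    [0, 0, -0.1, 0, 0, 0],
    [0, 0, 0, 0, 0, 0]
  ]
}}

```text
clock: 28.65
position: [0.6552, -0.0004, 0.0422]
ee_rot: [2.794, 1.437, -0.0]
force: [0.8, 1.0, -0.6]
width: 0.302
```

Call:
{"method": "move_arm", "body": {
  "series": [
    [0, 0, -0.1, 0, 0, 0],
    [0, 0, -0.1, 0, 0, 0],
    [0, 0, 0, 0, 0, 0]
  ]
}}

```text
clock: 28.95
position: [0.6552, -0.0004, 0.0401]
ee_rot: [-2.794, -1.437, 0.0]
force: [0.6, 0.2, -1.4]
width: 0.298
```

Call:
{"method": "move_arm", "body": {
  "series": [
    [0, 0, -0.1, 0, 0, 0],
    [0, 0, 0, 0, 0, 0]
  ]
}}

```text
clock: 29.15
position: [0.6554, -0.0004, 0.0395]
ee_rot: [2.794, 1.437, 0.0]
force: [-0.3, 0.8, 1.7]
width: 0.305
```

Call:
{"method": "move_arm", "body": {
  "series": [
    [0, 0, -0.1, 0, 0, 0],
    [0, 0, 0, 0, 0, 0]
  ]
}}

```text
clock: 29.35
position: [0.6554, -0.0005, 0.0393]
ee_rot: [-2.794, -1.437, -0.001]
force: [-4.4, 0.5, 12.3]
width: 0.303
```

Call:
{"method": "move_arm", "body": {
  "series": [
    [0, 0, 0.1, 0, 0, 0],
    [0, 0, 0, 0, 0, 0],
    [0, 0, 0, 0, 0, 0],
    [0, 0, 0, 0, 0, 0],
    [0, 0, 3, 0, 0, 0],
    [0, 0, 4, 0, 0, 0],
    [0, 0, 5, 0, 0, 0],
    [0, 0, 4, 0, 0, 0]
  ],
  "grip": 0.7
}}

```text
clock: 30.15
position: [0.6554, -0.0008, 0.2016]
ee_rot: [2.793, 1.436, 0.001]
force: [1.5, 0.4, 1.3]
width: 0.697
```

Call:
{"method": "move_arm", "body": {
  "series": [
    [-4, -2, 1, 0, 0, 0],
    [-4, -2, 1, 0, 0, 0],
    [-5, -2, 1, 0, 0, 0],
    [-5, -2, 1, 0, 0, 0],
    [-4, -2, 1, 0, 0, 0],
    [-3, -2, 1, 0, 0, 0],
    [0, 0, 0, 0, 0, 0]
  ]
}}

```text
clock: 30.85
position: [0.4106, -0.1197, 0.2581]
ee_rot: [-2.795, -1.428, -0.004]
force: [0.5, 0.9, -0.4]
width: 0.699
```

```bash
python3 - <<'E'
from h import *
loc('top',[('vial',.069)],'t9.png')
c,*_=cam('scene')
a=cv2.imread('pics/t9.png')[100:300,90:510]; a=cv2.resize(a,(798,380),interpolation=3)
b=cv2.resize(c[130:310,150:430,::-1],None,fx=1.2,fy=1.2); p=np.zeros((600,798,3),np.uint8); p[:380]=a; p[384:600,:b.shape[1]]=b
cv2.imwrite('pics/fin.png',p)
E
```

```text
t 30.85 pos [ 41.06 -11.97  25.81] jaw dir -35.9
vial 0.069 0.56 [312. 125.   6.  18.] rect [64.07  0.07] [4.07 2.34] 0.9 circ [64.1   0.07] 2.11
```

View pics/fin.png

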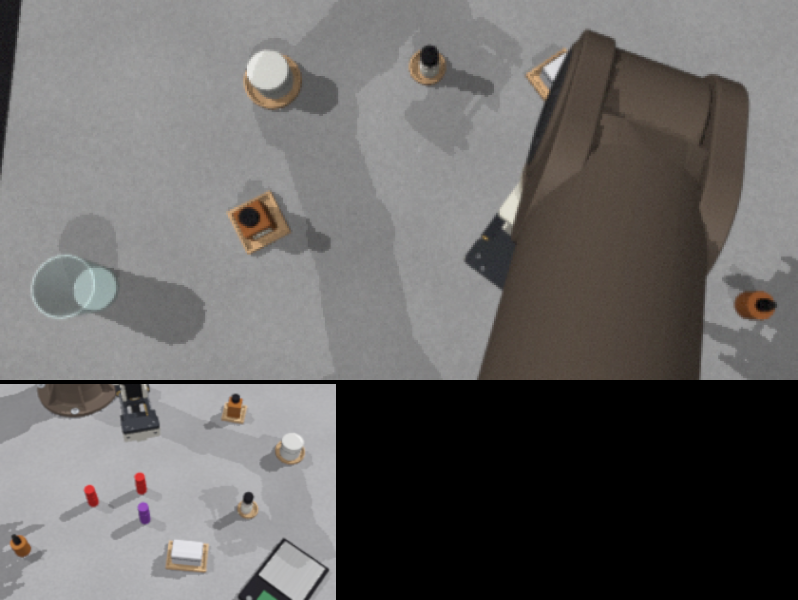

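The top view shows the jar at (270,72), the bottle at (255,220) and the vial at (429,62), each upright inside its tray. The scene view shows the tin flat in the oblong tray. The look-alikes, beaker and dropper bottle have not moved.

```bash
python3 -c "
from h import *
print(workorder.sign_off())"
```

```text
the job is handed in; nothing more can be done
None
```

The job is handed in at about 31 s of the 128 s allowed. All four containers are in their trays: the jar in the large round one, the tin in the oblong one long side along long side, the square bottle in the square one and the vial in the small round one. Each was lifted over the rim and lowered until the wrist sensor felt the floor (10–19 N), then released.

- **Final check:** the last top and scene pictures show all four upright inside their rims. The beaker, dropper bottle and the red and purple look-alikes stand where they were, and the gripper is clear of everything.
- **Partly hidden:** in the last top picture the arm hid most of the tin, so I judged it from the scene camera and from earlier top readings, which put it about 1 cm or less from the tray's centre.
- **Small disagreements:** wrist and top camera positions differed by up to about 6 mm, which is within the roughly 9 mm clearance of the trays. The network missed the small round tray once and returned only look-alikes for the vial, so I read those positions from the pictures.

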